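# Load a blank into a boring machine and shut its guard

### The job

Load the bench boring machine: slide its guard aside to clear the mouth of the work holder, slide the long wooden blank that lies on the infeed plate fully home into the holder, right up against its back stop, then slide the guard fully shut again. Leave the other things on the bench and on the machine where they lie.

Things in the scene. Friction and masses are not known exactly. Their poses are not given: they have to be found in the camera images.
- machine: Fixed bench boring machine: green base and motor, aluminium work holder. Origin at bench level under the middle of the holder's mouth; x points level into the machine (the way the blank goes in), y to the left when looking in, z up. All 'machine' numbers below are mm in this frame. Motor behind the holder: x 150 to 340, up to z 144.
- plate (a point): Middle of the top of the machine's flat steel infeed plate, before the mouth: top at machine z 36, x -230 to 0, y -165 to +140.
- mouth (a point): Mouth of the work holder, middle of its lower edge, level with the plate (machine 0, 0, 36). The holder is a straight tunnel 41 wide, 33 high, flared to 54 wide over x 0 to 8. Its roof (slot 16 wide along the middle) tops out at z 82, y -60 to +60; a solid housing as high goes on to y -165 (x 0 to 50). Rail on top at x 7 to 17, up to z 94.
- stop (a point): Middle of the lower edge of the holder's back stop, at machine x 117, y 0, z 36.
- guard (a joint): Travel in m of the guard, the sliding door before the holder's mouth. 0 = fully shut, panel centred on the mouth; grows as it slides towards the machine's -y, up to the end stop at 0.100. The mouth is clear for the blank from about 0.066. It stays where left; about 2 N moves it. It starts shut or open by up to 0.04.
- panel (a point): Middle of the upper edge of the guard's upright panel (clear window, dark steel frame; moves with the guard). Panel 90 wide (y), 8 thick (machine x -14 to -6), z 40 to 92; a 4 thick top strip reaching back over the rail makes it z 98 high. At guard = 0 this point is at machine x -10, y 0, z 92.
- guard_handle (a point): Middle of the top end of the guard's handle: a black upright rib on the panel's front, 12 thick (y), 26 deep (machine x -40 to -14), 46 tall (z 44 to 90). At guard = 0 this point is at machine x -27, y -30, z 90; it moves with the guard. Either broad side can be pushed with a fingertip from above to slide the guard.
- blank: Loose plain wooden blank, 120 long (its x) x 38 wide (its y) x 30 high, about 0.1 kg, lying flat on the infeed plate before the mouth, somewhat askew. Origin: centre of its underside. Fully home, its leading end is against the back stop, its centre at machine x = 57, and its rear end stands 3 proud of the mouth plane, clear of the guard.
- blank_mid (a point): Centre of the blank, 15 above its underside.
- offcut: Bystander: small wooden offcut 50 x 24 x 18 on the green base beside the holder (machine -y side), top of base at z 36; origin centre of underside.
- chuck_key: Bystander: steel T-shaped chuck key 70 x 50 x 15 on the infeed plate at its -y side; origin under its shaft, 25 from the crossbar.
- paint_can: Bystander: can, 100 diameter, 120 high, on the bench; origin centre of underside.
- drill: Bystander: cordless drill standing on its battery, 194 high, 170 long; origin under the battery's centre.
- tape: Bystander: tape measure 70 x 40 x 65; origin centre of underside.
- block: Bystander: short wood block 90 x 60 x 40 on the bench; origin centre of underside.

How it is judged:
On the way, in this order (a step that is already met when the one before it is completed fails the run):
1. the guard is slid aside so that the mouth is clear (0.066 m or more) (value of joint guard above 0.066 m), for 0.2 s.
2. the blank is home in the holder, while the guard is still open (x of blank_mid in the frame of machine above 0.0525 m and y of blank_mid in the frame of machine between -0.006 and 0.006 m and z of blank_mid in the frame of machine below 0.058 m and angle between the x axis of blank and the x axis of machine, either way round below 0.1 rad and value of joint guard above 0.03 m), for 0.2 s.
At the end, for the whole second after the job is handed in: The blank lies in the work holder within 4.5 mm of its back stop and the guard is shut to within 5 mm, both at rest (x of blank_mid in the frame of machine above 0.0525 m and y of blank_mid in the frame of machine between -0.006 and 0.006 m and z of blank_mid in the frame of machine below 0.058 m and angle between the x axis of blank and the x axis of machine, either way round below 0.1 rad and value of joint guard below 0.005 m and linear speed of blank below 0.01 m/s and velocity of joint guard between -0.01 and 0.01 m/s); the robot touches nothing.
It fails at once if a bystander is moved by more than 30 mm (distance of any of offcut, chuck_key, paint_can, drill, tape, block from where it was at the start of the episode above 0.03 m).
It also fails if it takes over 72 s, if anything falls off the work surface, if the arm or the gripper's body presses on something with over 40 N, if the wrist force passes 120 N, or if a joint passes its speed limit or range.

### The arm

A 6-joint arm with a two-finger parallel gripper is mounted at the origin on the work surface. World frame = base frame: x ahead of the robot, y to its left, z up, the work surface at z = 0. Lengths are in m, angles in rad, forces in N, time in s.
With the tool pointing down it reaches from about 0.35 to 0.725 m from the base axis. Payload 6 kg.
Tool frame: the origin (TCP) lies midway between the tips of the shut fingers; the grasp point (between the pads) lies 19 mm behind it; z points along the fingers, y is the line along which they close (so a half turn about z gives the same grasp; the last joint's range is limited). The gripper opens to 85 mm and grips with 20 to 120 N. Pads are 22 mm wide; open, the fingers measure 114 mm over their backs; the gripper's body (76 mm by 85 mm) begins 54 mm behind the grasp point. The pads swing forward as they close: fully open they stand 13 mm farther back than shut.
Start: joints at [1.524, 0.04, 0.085, 0, -1.615, -0.334], TCP at [0.223, 0.557, 0.231] pointing down, gripper open.
Joint ranges: [-2.56, 2.56], [-1.29, 2.01], [-1.08, 1.49], [-3.29, 1.98], [-2.81, -0.18], [-2.99, 2.99]. Speed limits (rad/s): [2.57, 2.57, 3.01, 3.14, 3.14, 3.14].

### API

Orientations are given as a rotation vector (axis times angle).
In Python, from station import env, imaging gives the robot as it stands. Calls block until the motion is done:
- env.goto(position, orientation): joint-space move of the TCP to a pose.
- env.line_to(position, rotation=None, velocity=0.15): straight line of the TCP; rotation=None keeps the orientation; velocity is the mean speed in m/s.
- env.move_j(angles): joint-space move.
- env.grip(opening, f_grip=None): finger opening in m; f_grip is the grip in N (None keeps the last); returns when the fingers have stopped.
- env.hold(seconds).
- env.solve_ik(position, orientation): joint angles nearest the present ones, or None.
- env.observe(): the state.
- imaging.get_image(name): name is "scene" or "side" or "wrist"; returns the picture (420x560x3 uint8, blue, green, red); there is no depth.
- imaging.get_calibration(name): a dict with "fx", "fy", "cx", "cy" (pixels), "R" (3x3) and "t" (3): a world point X has camera coordinates R X + t. Camera axes: x right, y down, z forward; pixel columns grow to the right and rows downward; lengths in m; the calibration is good to about 2 mm. The wrist camera is an equidistant fisheye: a pixel r from the principal point sees the ray r / f radians off the axis. A picture is of the moment at which its call begins: read the wrist's pose just before it. get_calibration takes no time and is no camera call; for the wrist camera it gives the pose at the moment of the call.
A pose or a line that the arm cannot do raises env.PlanningError and nothing moves.
- env.sign_off(): hands the job in; it is judged then, once.
The state is a dict: "clock": time; "qpos": joint angles; "qd": joint speeds; "effort": joint torques, N m; "position": TCP position; "ee_rot": TCP orientation; "force": force on the tool from outside, world axes, zero at the start; "torque": the same for the moment, N m; "width": finger opening in m; "finger_force": force on a finger pad.
Only numpy, scipy, OpenCV 4.12 (cv2) and the standard library are available. Lean on these libraries where they do the work, as an engineer would, in place of code of your own. Each camera call takes 0.05 s, during which the arm holds its last target. There are 200 camera calls.

## Working session

There is one attempt and no reset: what is moved stays moved. The work goes in short steps, each a Python script; the robot and the scene stay as the last script left them, time stands still between calls to the robot, and variables do not carry over. Pictures are saved under pics/ and viewed, at most 10 in all, crops included, and the job is handed in when it is done.

```bash
mkdir -p pics; ls; python3 - <<'E'
from station import env, imaging
import cv2
for n in ("scene","side","wrist"):
    cv2.imwrite(f"pics/{n}0.png",imaging.get_image(n))
    c=imaging.get_calibration(n);print(n,c)
a=cv2.imread("pics/scene0.png");b=cv2.imread("pics/side0.png")
print(env.observe())
E
```

```text
pics
scene {'fx': 425.59479246179524, 'fy': 425.59479246179524, 'cx': 283.1961011766246, 'cy': 204.2051451144842, 'R': array([[ 4.14905302e-03,  9.99985129e-01, -3.53948260e-03],
       [ 7.56546951e-01, -5.45356108e-03, -6.53916639e-01],
       [-6.53926217e-01,  3.53500381e-05, -7.56558327e-01]]), 't': array([ 1.11615348e-03, -3.31206493e-01,  1.27386130e+00])}
side {'fx': 417.17023764854173, 'fy': 417.17023764854173, 'cx': 285.0646006586231, 'cy': 209.09650977477006, 'R': array([[ 0.86637113, -0.49930856,  0.00959253],
       [-0.34138091, -0.6061452 , -0.71836416],
       [ 0.36449984,  0.61909527, -0.69560112]]), 't': array([-0.47417803,  0.22614523,  0.75981408])}
wrist {'fx': 325.19226210127806, 'fy': 325.19226210127806, 'cx': 278.5445632247638, 'cy': 205.19903239982042, 'R': array([[-0.37116896, -0.92856336,  0.0019182 ],
       [-0.8775324 ,  0.35144458,  0.32622629],
       [-0.30359592,  0.11940179, -0.94528976]]), 't': array([ 0.59966458, -0.04170553,  0.38183908])}
{'clock': 0.15, 'qpos': array([ 1.52369212e+00,  4.06929265e-02,  8.40840561e-02, -3.39304866e-04,
       -1.61549326e+00, -3.33705578e-01]), 'qd': array([ 0.00039486, -0.00372239,  0.00245496,  0.00087365, -0.00120228,
        0.00116671]), 'effort': array([-2.35950509e-03, -3.68614733e+01,  3.47691035e+01,  6.93637356e+00,
       -4.41005584e-03, -2.16466056e-06]), 'position': array([0.22284867, 0.55682405, 0.23052101]), 'ee_rot': array([ 3.08350464e+00, -5.94289989e-01, -2.33978222e-04]), 'force': array([-0.26047121, -0.5741243 ,  0.36464364]), 'torque': array([-0.01963017,  0.01194279,  0.03508504]), 'finger_force': 0.0, 'width': 0.08572031617753952}
```

View pics/scene0.png

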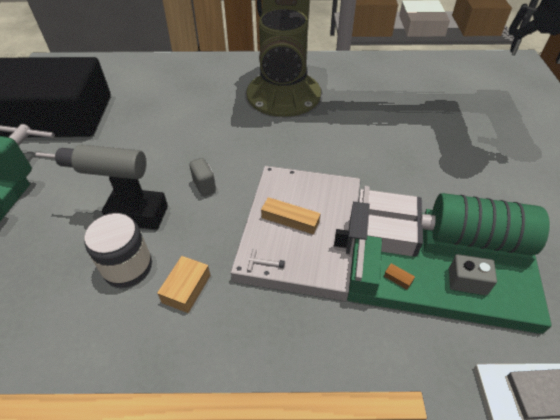

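View pics/side0.png

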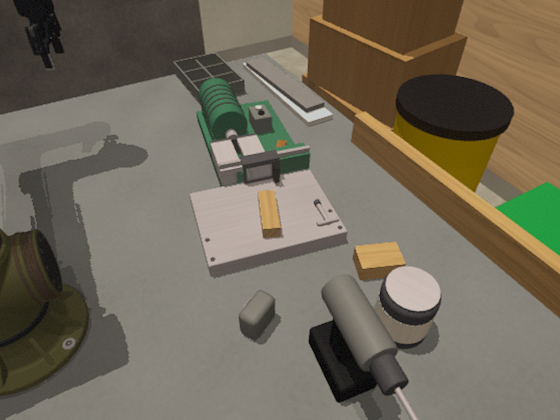

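Scene view: the plate is centred around (300,230), with corners near (264,169), (362,175), (234,278) and (350,294). The blank runs from (262,208) to (319,222). The guard handle is at about (342,239), and the machine's x axis points right in the image (world +y). I'll make a rough fit, then take a wrist view from above.

```bash
cat > h.py <<'E'
from station import env, imaging
import numpy as np, cv2
from scipy.spatial.transform import Rotation as Ro
def ray(c,uv,fish=False):
    d=np.array([(uv[0]-c['cx'])/c['fx'],(uv[1]-c['cy'])/c['fy'],1.])
    if fish:
        r=np.hypot(d[0],d[1]); d=np.array([d[0]/r*np.sin(r),d[1]/r*np.sin(r),np.cos(r)]) if r>0 else d
    return -c['R'].T@c['t'], c['R'].T@d
def onz(c,uv,z,fish=False):
    o,d=ray(c,uv,fish); return o+d*(z-o[2])/d[2]
def proj(c,X,fish=False):
    p=c['R']@np.asarray(X)+c['t']
    if fish:
        r=np.hypot(p[0],p[1]); th=np.arctan2(r,p[2]); return np.array([c['cx']+c['fx']*th*p[0]/r,c['cy']+c['fy']*th*p[1]/r])
    return np.array([c['cx']+c['fx']*p[0]/p[2],c['cy']+c['fy']*p[1]/p[2]])
def down(yaw):  # tool z down, tool x axis at world angle yaw
    c,s=np.cos(yaw),np.sin(yaw)
    return Ro.from_matrix(np.array([[c,s,0],[s,-c,0],[0,0,-1]])).as_rotvec()
E
python3 - <<'E'
from h import *
c=imaging.get_calibration("scene")
for uv in [(264,169),(361,176),(234,278),(350,294),(262,205),(319,216)]:
    print(uv,onz(c,uv,.036 if uv[0]!=262 and uv[0]!=319 else .06).round(3))
s=env.observe(); w=imaging.get_calibration("wrist")
T=Ro.from_rotvec(s['ee_rot']).as_matrix()
print("cam in tool",T.T@(-w['R'].T@w['t']-s['position']), T.T@w['R'].T)
for yaw in (0,np.pi/2,-np.pi/2,np.pi):
  for p in [(.5,.0,.3),(.5,.05,.3),(.42,.05,.3)]:
    print(yaw,p,env.solve_ik(p,down(yaw)))
E
```

```text
(264, 169) [ 0.358 -0.048  0.036]
(361, 176) [0.383 0.18  0.036]
(234, 278) [ 0.656 -0.098  0.036]
(350, 294) [0.691 0.121 0.036]
(262, 205) [ 0.492 -0.048  0.06 ]
(319, 216) [0.523 0.072 0.06 ]
cam in tool [ 0.08490399 -0.00047248 -0.14287437] [[ 5.26647879e-04 -9.45256646e-01 -3.26327438e-01]
 [ 9.99999697e-01  3.10718787e-04  7.13818985e-04]
 [-5.73346074e-04 -3.26327715e-01  9.45256523e-01]]
0 (0.5, 0.0, 0.3) [ 4.03891833e-01 -2.07029522e-01 -2.18239498e-02  4.44089210e-16
 -1.75600190e+00  1.16690449e+00]
0 (0.5, 0.05, 0.3) [ 5.01440398e-01 -2.00365009e-01 -1.61541107e-02  4.44089210e-16
 -1.75500722e+00  1.06935593e+00]
0 (0.42, 0.05, 0.3) [ 6.01646444e-01 -4.16986049e-01 -1.84081017e-01  4.44089210e-16
 -1.80370136e+00  9.69149882e-01]
1.5707963267948966 (0.5, 0.0, 0.3) [ 0.40389183 -0.20702952 -0.02182395  0.         -1.7560019   2.73770082]
1.5707963267948966 (0.5, 0.05, 0.3) [ 0.5014404  -0.20036501 -0.01615411  0.         -1.75500722  2.64015226]
1.5707963267948966 (0.42, 0.05, 0.3) [ 0.60164644 -0.41698605 -0.18408102  0.         -1.80370136  2.53994621]
-1.5707963267948966 (0.5, 0.0, 0.3) [ 0.40389183 -0.20702952 -0.02182395  0.         -1.7560019  -0.40389183]
-1.5707963267948966 (0.5, 0.05, 0.3) [ 0.5014404  -0.20036501 -0.01615411  0.         -1.75500722 -0.5014404 ]
-1.5707963267948966 (0.42, 0.05, 0.3) [ 0.60164644 -0.41698605 -0.18408102  0.         -1.80370136 -0.60164644]
3.141592653589793 (0.5, 0.0, 0.3) [ 0.40389183 -0.20702952 -0.02182395  0.         -1.7560019  -1.97468816]
3.141592653589793 (0.5, 0.05, 0.3) [ 0.5014404  -0.20036501 -0.01615411  0.         -1.75500722 -2.07223672]
3.141592653589793 (0.42, 0.05, 0.3) [ 0.60164644 -0.41698605 -0.18408102  0.         -1.80370136 -2.17244277]
```

```bash
python3 - <<'E'
from h import *
env.goto((.48,.03,.33),down(np.radians(-99)))
c=imaging.get_calibration("wrist"); im=imaging.get_image("wrist")
np.save("w1.npy",c,allow_pickle=True); cv2.imwrite("pics/w1.png",im); print(env.observe()['clock'])
for p in [(.358,-.048,.036),(.383,.18,.036),(.656,-.098,.036),(.691,.121,.036)]: print(proj(c,p,True).round())
E
```

```text
2.3333
[360.  90.]
[357. 246.]
[140.  92.]
[154. 239.]
```

View pics/w1.png

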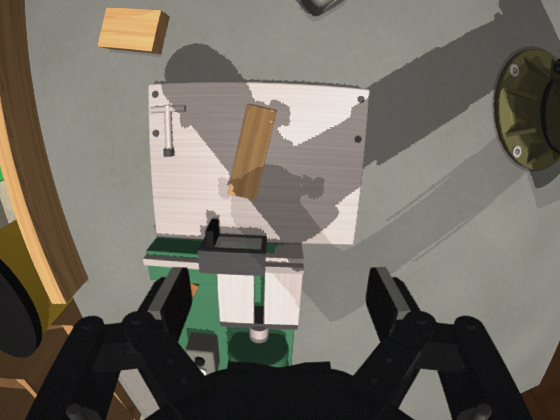

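Wrist view from above: plate corners are near (149,86), (369,90), (354,243) and (156,236). The blank runs from (262,107) to (241,195), the handle is at (212,230), and the top of the guard panel spans x 200–266. Next I'll rectify onto z=36 mm to measure precisely.

```bash
cat > rect.py <<'E'
from h import *
O0=np.array([.524,.153]);Y0=np.radians(81)
def m2w(p,O=O0,Y=Y0):
    p=np.asarray(p,float); return np.array([O[0]+np.cos(Y)*p[0]-np.sin(Y)*p[1],O[1]+np.sin(Y)*p[0]+np.cos(Y)*p[1],p[2]])
def rect(im,c,z,O=O0,Y=Y0,x0=-.26,x1=.14,y0=-.2,y1=.17,k=2000):
    # image columns: +x machine to right; rows: +y up
    xs=np.arange(x0,x1,1/k); ys=np.arange(y1,y0,-1/k); X,Yg=np.meshgrid(xs,ys)
    W=np.stack([O[0]+np.cos(Y)*X-np.sin(Y)*Yg,O[1]+np.sin(Y)*X+np.cos(Y)*Yg,0*X+z],-1)
    P=W@c['R'].T+c['t']; r=np.hypot(P[...,0],P[...,1]); th=np.arctan2(r,P[...,2])
    return cv2.remap(im,(c['cx']+c['fx']*th*P[...,0]/r).astype(np.float32),(c['cy']+c['fy']*th*P[...,1]/r).astype(np.float32),cv2.INTER_LINEAR)
E
python3 - <<'E'
from rect import *
c=np.load("w1.npy",allow_pickle=True).item(); im=cv2.imread("pics/w1.png")
cv2.imwrite("pics/r36.png",rect(im,c,.036))
E
```

```text
(no output)
```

View pics/r36.png

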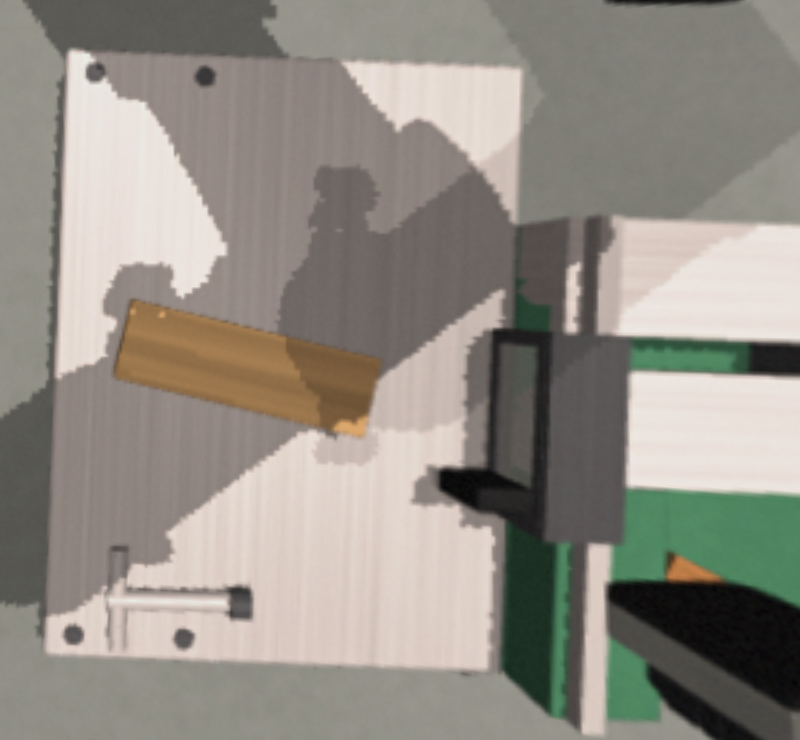

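```bash
python3 - <<'E'
from rect import *
c=np.load("w1.npy",allow_pickle=True).item(); im=cv2.imread("pics/w1.png")
r=rect(im,c,.036).astype(int); 
for p in [(300,100),(150,150),(300,30),(20,300),(400,600),(400,700),(600,100)]: print(p,r[p[1],p[0]])
rel=(r[...,2]-r[...,1])/(r.sum(-1)+1)
m=(rel>0.012).astype(np.uint8); m=cv2.medianBlur(m*255,7)
# edges: first mask pixels scanning
def fit(pts,it=4):
    pts=np.array(pts,float)
    for _ in range(it):
        vx,vy,x,y=cv2.fitLine(pts.astype(np.float32),cv2.DIST_HUBER,0,.01,.01).ravel()
        d=np.abs((pts[:,0]-x)*vy-(pts[:,1]-y)*vx); pts=pts[d<max(2,2*np.median(d))]
    return np.array([vx,vy]),np.array([x,y]),d.std(),len(pts)
L=fit([(np.argmax(m[v,:300]>0),v) for v in range(80,630,5)])
T=fit([(u,np.argmax(m[:200,u]>0)) for u in range(90,500,5)])
B=fit([(u,739-np.argmax(m[::-1,u][:300]>0)) for u in range(70,470,5)])
R_=fit([(400+np.argmax(m[v,400:600]==0),v) for v in range(80,210,4)])
for n,q in zip("LTBR",(L,T,B,R_)): print(n,np.degrees(np.arctan2(q[0][1],q[0][0])).round(2),q)
cv2.imwrite("pics/m.png",m)
Y=Y0-np.radians(2.2)
z=rect(im,c,.082,Y=Y,x0=-.06,x1=.14,y0=-.1,y1=.1,k=4000); cv2.imwrite("pics/r82.png",cv2.resize(np.hstack([z[:600],cv2.cvtColor(cv2.resize(m,(600,555)),cv2.COLOR_GRAY2BGR)[:600] if 0 else z[:600,:0]]),None,fx=1,fy=1))
E
```

```text
(300, 100) [127 132 143]
(150, 150) [221 225 235]
(300, 30) [140 148 149]
(20, 300) [136 145 146]
(400, 600) [199 209 222]
(400, 700) [138 146 148]
(600, 100) [119 127 128]
L -87.91 (array([ 0.03639712, -0.99933743], dtype=float32), array([ 53.835644, 351.83893 ], dtype=float32), np.float64(0.23647127387404934), 110)
T 2.22 (array([0.99925125, 0.03869076], dtype=float32), array([292.29987 ,  56.908592], dtype=float32), np.float64(0.3166457433683827), 82)
B 2.21 (array([0.99925894, 0.03849079], dtype=float32), array([267.23502, 663.74176], dtype=float32), np.float64(0.2599092165926285), 80)
R -87.8 (array([ 0.03830302, -0.99926615], dtype=float32), array([521.5, 146.4], dtype=float32), np.float64(0.3415461948527998), 33)
```

View pics/r82.png

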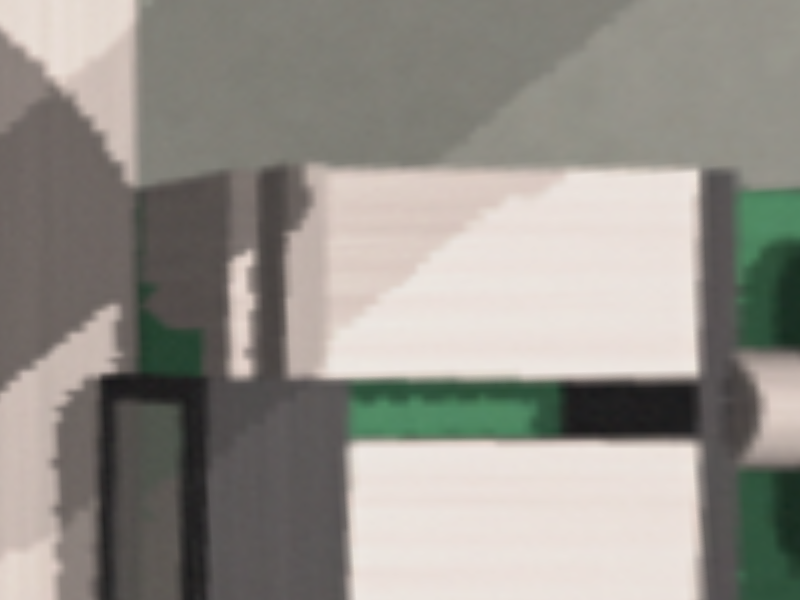

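Line fits agree: yaw is 78.82°, and the plate measures 229.8 x 303.7 mm. The roof slot centre at row ~408 in the z=82 picture confirms the lateral origin. Next I'll store the frame, find the blank and handle, and open the guard.

```bash
cat >> rect.py <<'E'
Om=m2w((-.00305,-.0022,0))[:2]; Ym=np.radians(78.82); TO=Ym-np.pi
def M(x,y,z): return m2w((x/1e3,y/1e3,z/1e3),Om,Ym)   # machine mm -> world
def blank(im,c):
    r=rect(im,c,.066,Om,Ym); h=cv2.cvtColor(r,cv2.COLOR_BGR2HSV)
    m=((h[...,0]>8)&(h[...,0]<25)&(h[...,1]>90)&(h[...,2]>50)).astype(np.uint8)*255
    m[:,560:]=0
    m=cv2.morphologyEx(m,cv2.MORPH_OPEN,np.ones((5,5),np.uint8))
    k=max(cv2.findContours(m,cv2.RETR_EXTERNAL,cv2.CHAIN_APPROX_NONE)[0],key=cv2.contourArea)
    (u,v),_,_=cv2.minAreaRect(k); b=(cv2.boxPoints(cv2.minAreaRect(k))-[520,340])/[2,-2]
    e=b[1]-b[0],b[2]-b[1]; l=max(e,key=np.linalg.norm); l=l*np.sign(l[0])
    return (u-520)/2,(340-v)/2,np.degrees(np.arctan2(l[1],l[0])),sorted(map(np.linalg.norm,e)),b
E
python3 - <<'E'
from rect import *
c=np.load("w1.npy",allow_pickle=True).item(); im=cv2.imread("pics/w1.png")
print(Om,blank(im,c))
env.grip(0.0)
R=down(TO)
env.goto(M(-33,-32,140),R)
env.line_to(M(-33,-32,64))
f0=env.observe()['force']
env.line_to(M(-33,-102.5,64),velocity=.06)
s=env.observe(); print(s['force']-f0,s['clock'],s['width'],s['position']-M(-33,-102.5,64))
c=imaging.get_calibration("wrist"); im=imaging.get_image("wrist"); cv2.imwrite("pics/w2.png",im)
E
```

```text
[0.52569579 0.14964339] (-138.2833251953125, -14.67864990234375, np.float64(-11.43367308048447), [np.float64(37.9727512714331), np.float64(119.9863732760324)], array([[-200.8496666 ,  -21.39558411],
       [-193.32220459,   15.82359314],
       [ -75.71697998,   -7.9617157 ],
       [ -83.2444458 ,  -45.18089294]]))
[-0.51238564  1.01636867  0.38484478] 5.9583 -0.0001715875692098824 [-7.38781434e-05 -4.67912396e-05 -2.33953533e-05]
```

View pics/w2.png

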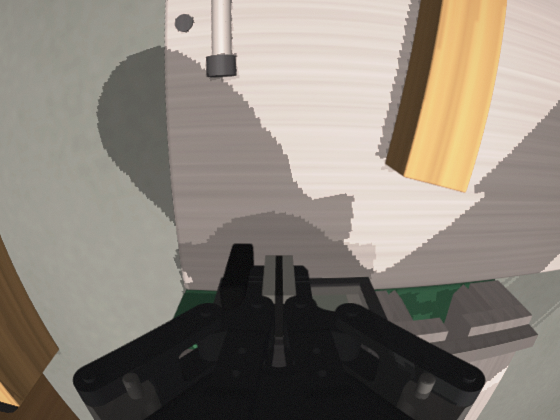

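Picture w2: the finger at (280,290) is against the handle at (238,270). The panel's free edge is at (385,320), well to the side, and the key and blank are untouched. The blank is at (-138.3, -14.7) mm, turned -11.4°. I'll grasp it near its rear and insert it.

```bash
python3 - <<'E'
from rect import *
bx,by,ba=-138.28,-14.68,np.radians(-11.43); g=38
G=lambda z:M(bx-g*np.cos(ba),by-g*np.sin(ba),z)
R1,R0=down(TO+ba),down(TO)
env.line_to(M(-33,-92,64),velocity=.1); env.line_to(M(-33,-92,130))
env.grip(.085)
env.goto(G(130),R1); env.line_to(G(39),velocity=.12)
env.grip(.0,40); s=env.observe(); print(s['width'],s['finger_force'],s['clock'])
env.line_to(G(39.7),velocity=.05)
env.line_to(M(-85-g,0,39.7),R0,velocity=.08)
c=imaging.get_calibration("wrist"); im=imaging.get_image("wrist"); cv2.imwrite("pics/w3.png",im)
f0=env.observe()['force']
for x in np.arange(-65,27,10):
    env.line_to(M(x-g,0,39.7),velocity=.06); s=env.observe(); f=s['force']-f0
    print(x,(f@M(1,0,0)-f@M(0,0,0)).round(4)*1e3,(f@M(0,1,0)-f@M(0,0,0)).round(4)*1e3,f[2].round(1))
    if np.linalg.norm(f)>12: break
cv2.imwrite("pics/w4.png",imaging.get_image("wrist")); print(s['clock'],s['width'])
cv2.imwrite("pics/w34.png",cv2.resize(np.hstack([im,cv2.imread("pics/w4.png")]),(800,300)))
E
```

```text
0.03722237182270014 42.3015421628952 9.75
-65 0.7 0.4 -1.0
-55 0.5 0.3 -0.7
-45 0.9 0.9 -0.6
-35 0.3 0.1 -1.1
-25 -0.0 -0.4 -1.3
-15 -0.7 -0.0 -0.5
-5 0.1 -0.7 -1.3
5 -0.6 -0.3 -0.3
15 -13.299999999999999 0.8 3.3
13.8833 0.0374020734112991
```

View pics/w34.png

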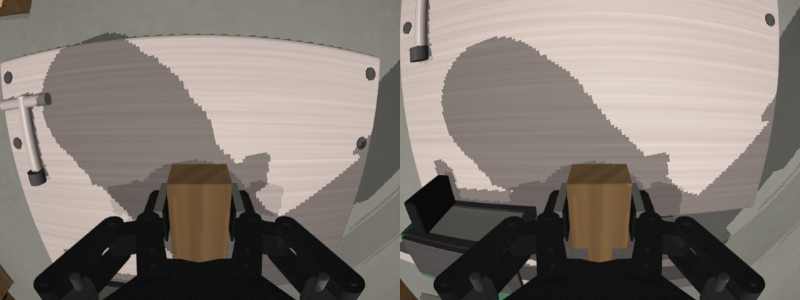

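Picture w34: the blank is gripped square, with its nose inside the holder. Contact (13 N) started at centre x of about 15, probably the left finger linkage meeting the guard panel. I'll release and push the rest from behind with shut fingers held higher.

```bash
python3 - <<'E'
from rect import *
ux=M(1000,0,0)-M(0,0,0)
env.line_to(M(8-38,0,39.7),velocity=.05)
env.grip(.058); env.line_to(M(8-38,0,110)); env.line_to(M(-85,4,110)); env.grip(0.)
env.line_to(M(-85,4,58)); f0=env.observe()['force']
env.line_to(M(-66,4,58),velocity=.08)
x=-66
while x<-8:
    x+=3 if x<-26 else 1
    env.line_to(M(x,4,58),velocity=.05); s=env.observe(); f=s['force']-f0; 
    print(x,(f@ux).round(1),f[2].round(1),end=' | ')
    if f@ux<-12: break
cv2.imwrite("pics/w5.png",imaging.get_image("wrist")); print(s['clock'])
E
```

```text
-63 -0.0 -0.8 | -60 -0.0 -0.6 | -57 0.1 -0.7 | -54 -0.1 -0.9 | -51 -0.1 -0.3 | -48 0.5 -0.7 | -45 0.2 -0.2 | -42 -0.7 -0.8 | -39 -0.2 -0.5 | -36 0.9 -0.3 | -33 -0.9 -0.3 | -30 -0.6 -0.4 | -27 -0.5 -1.1 | -24 0.3 -0.3 | -23 -0.8 0.3 | -22 -0.6 -0.4 | -21 -0.3 -0.9 | -20 -1.2 -0.2 | -19 -0.5 0.1 | -18 -0.8 0.2 | -17 0.4 -0.4 | -16 -0.0 0.2 | -15 -0.7 -0.2 | -14 -1.3 -0.4 | -13 -5.1 1.4 | -12 -7.9 2.0 | -11 -11.1 2.9 | -10 -14.1 3.2 | 24.1583
```

View pics/w5.png

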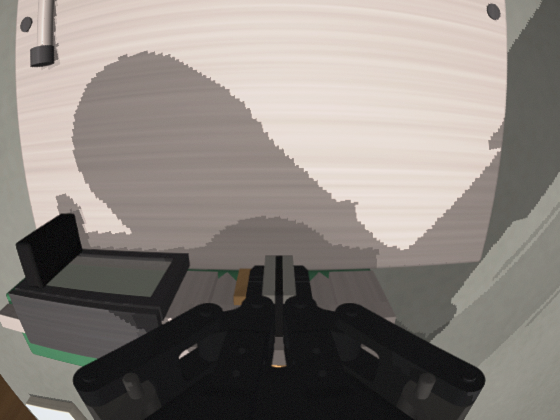

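Picture w5: a sliver of the blank's rear shows beside the fingers at (243,285). Force rose steadily from TCP x ≈ -13.5, which matches the rear end at about -3, so the blank is home. Now I'll shut the guard, taking an unobstructed look on the way.

```bash
python3 - <<'E'
from rect import *
uy=M(0,1000,0)-M(0,0,0)
env.line_to(M(-45,4,58)); env.line_to(M(-45,4,130))
env.goto(M(-33,-152,130),down(TO))
cv2.imwrite("pics/w6.png",imaging.get_image("wrist")); np.save("w6.npy",imaging.get_calibration("wrist"),allow_pickle=True)
env.line_to(M(-33,-152,66)); f0=env.observe()['force']; print("down",f0)
env.line_to(M(-33,-60,66),velocity=.06); y=-60
while y<-38:
    y+=1; env.line_to(M(-33,y,66),velocity=.04); s=env.observe(); f=s['force']-f0
    print(y,(f@uy).round(1),end=' | ')
    if f@uy<-9: break
print(s['clock'])
env.line_to(M(-33,y-8,66)); env.line_to(M(-33,y-8,150))
env.goto(M(-90,-20,290),down(TO))
c=imaging.get_calibration("wrist"); im=imaging.get_image("wrist"); np.save("w7.npy",c,allow_pickle=True); cv2.imwrite("pics/w7.png",im)
c6=np.load("w6.npy",allow_pickle=True).item(); i6=cv2.imread("pics/w6.png")
a=dict(O=Om,Y=Ym,x0=-.05,x1=.05,y0=-.075,y1=.075,k=4000)
cv2.imwrite("pics/r67.png",np.hstack([rect(i6,c6,.066,**a),rect(im,c,.098,**a)])[:600]); print(env.observe()['clock'])
E
```

```text
down [-1.08582369  0.90426484  1.26099987]
-59 -3.1 | -58 -1.7 | -57 -1.6 | -56 -2.1 | -55 -1.8 | -54 -1.4 | -53 -1.8 | -52 -2.3 | -51 -1.8 | -50 -1.5 | -49 -3.8 | -48 -8.7 | -47 -14.7 | 31.4583
33.1333
```

View pics/r67.png

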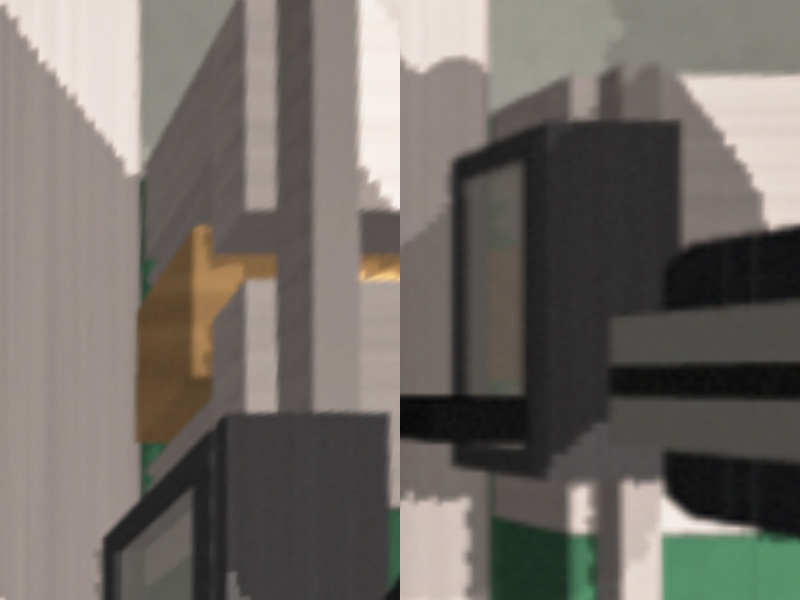

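Picture r67: on the left, the blank's rear upper edge is at column 191, so x ≈ -2.3 mm (home is -3). On the right, the panel's +y edge is at row 122, so y ≈ +44.5 mm (shut is 45). Both goals are met and the arm is clear, so I'm handing in.

```bash
python3 -c "
from station import env
print(env.sign_off())"
```

```text
the job is handed in; nothing more can be done
None
```

I opened the guard, slid the blank home against the back stop, shut the guard fully again, and handed the job in at about 33 s with the arm clear; the final images showed both in place, but the hand-in returned no verdict.

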